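# Trace a V-groove seam with a stylus, then hold the spring plunger half down

## Task

Take the tracing stylus from its stand and guide its ball tip slowly (under 10 cm a second) along the whole V-groove seam between the two copper plates, tip down in the groove, from the end farther from the spring plunger, round the bend, to the end next to the plunger. Then, to store the trace, lift the tip onto the plunger's head and press it down with the stylus to half its travel, so that the dark ring round its stem is level with the top of the sleeve. Finish while still gripping the stylus and holding the plunger at that half-way depth, without letting go; leave the small abrasive stone, the rubber wheel and the brass bar lying near by alone.

Things in the scene. Friction and masses are not known exactly. Their poses are not given: they have to be found in the camera images.
- stylus: Tracing stylus, 104 mm long, 60 g, upright in its stand. Origin: the very bottom of its 5 mm ball tip; z up along it. Thin steel shank up to 40 mm; flange 26 mm across at 40 to 44 mm, whose underside rests on the stand; square aluminium grip 16 x 16 mm (flats face x and y), dark bands, 44 to 104 mm above the tip. Grip across either pair of flats, e.g. 75 mm above the tip, clear of the flange.
- stylus_stand: Dark steel block, 56 x 56 x 50 mm, fixed, with an upright hole 14 mm wide in its top. Origin at the centre of its underside. The stylus hangs in the hole by its flange, its tip 10 mm above the underside; draw it straight up by 45 mm or more to clear.
- seam_fixture: Fixed fixture: aluminium base 100 (x) x 190 (y) x 12 mm, on it two copper plates, tops 20 mm above the underside, meeting in a V-groove seam, and at its +y end an upright spring plunger (axis x 0, y 73 mm). Origin: centre of the underside, z up. The seam runs straight along +y from the plates' -y edge, bends 22 degrees and runs straight to their other edge next to the plunger, 10 mm past seam_end.
- seam_start (a point): Start of the trace: middle of the groove, level with the plates' top, 10 mm in from the end farther from the plunger (fixture x 10, y -75, z 20 mm). The V-groove is 90 degrees, 12 mm wide at the top, 6 mm deep. With the tip 3 mm below the plates' top the ball has 2 mm of play to either side; it touches both walls 5 mm below the top.
- seam_bend (a point): The same at the bend of the seam (fixture x 10, y -15, z 20 mm).
- seam_end (a point): The same at the end of the trace, next to the plunger (fixture x -10, y 35, z 20 mm). The seam is straight between seam_start, seam_bend and seam_end.
- plunger_top (a point): Centre of the flat top of the plunger's round steel head, 22 mm across; at rest 58 mm above the fixture's underside. It sinks with the plunger.
- plunger (a joint): Travel of the spring plunger, m: 0 = up at rest, 0.012 = fully down, half travel = 0.006. It resists with about 3 N at the start, 5 N at half travel, 7 N fully down, and springs up again when let go. A dark ring on its stem comes level with the top of the fixed sleeve (29 mm wide, top 40 mm above the fixture's underside) at half travel.
- plum_stone: Bystander: small plum-brown abrasive stone, 8 x 24 x 8 mm; origin under its centre.
- rubber_wheel: Bystander: small black rubber polishing wheel on a pin, 43 x 22 x 22 mm; origin under its centre.
- brass_bar: Bystander: short brass bar, 8 x 24 x 6 mm; origin under its centre.
Not all that is in view belongs to the job. What is meant by the stylus is not pink or purple, and is the smaller of those in its own colour.

How it is judged:
On the way, in this order (a step that is already met when the one before it is completed fails the run):
1. the stylus is lifted clear of its stand in the gripper (z of stylus in the frame of stylus_stand above 0.055 m and contact force between the fingers and stylus above 2 N), for 0.1 s.
2. the held stylus tip is down in the groove, at least 1 mm below the plates' top: start (point 1 of 7 along the seam, within 5 mm along and across it) (x of stylus in the frame of seam_fixture between 0.005 and 0.015 m and y of stylus in the frame of seam_fixture between -0.08 and -0.07 m and z of stylus in the frame of seam_fixture between 0.01 and 0.019 m and contact force between the fingers and stylus above 2 N), for 0.02 s.
3. the held stylus tip is down in the groove, at least 1 mm below the plates' top: first leg (point 2 of 7 along the seam, within 5 mm along and across it) (x of stylus in the frame of seam_fixture between 0.005 and 0.015 m and y of stylus in the frame of seam_fixture between -0.06 and -0.05 m and z of stylus in the frame of seam_fixture between 0.01 and 0.019 m and contact force between the fingers and stylus above 2 N), for 0.02 s.
4. the held stylus tip is down in the groove, at least 1 mm below the plates' top: first leg (point 3 of 7 along the seam, within 5 mm along and across it) (x of stylus in the frame of seam_fixture between 0.005 and 0.015 m and y of stylus in the frame of seam_fixture between -0.04 and -0.03 m and z of stylus in the frame of seam_fixture between 0.01 and 0.019 m and contact force between the fingers and stylus above 2 N), for 0.02 s.
5. the held stylus tip is down in the groove, at least 1 mm below the plates' top: bend (point 4 of 7 along the seam, within 5 mm along and across it) (x of stylus in the frame of seam_fixture between 0.005 and 0.015 m and y of stylus in the frame of seam_fixture between -0.02 and -0.01 m and z of stylus in the frame of seam_fixture between 0.01 and 0.019 m and contact force between the fingers and stylus above 2 N), for 0.02 s.
6. the held stylus tip is down in the groove, at least 1 mm below the plates' top: second leg (point 5 of 7 along the seam, within 5 mm along and across it) (x of stylus in the frame of seam_fixture between -0.001 and 0.009 m and y of stylus in the frame of seam_fixture between -0.005 and 0.005 m and z of stylus in the frame of seam_fixture between 0.01 and 0.019 m and contact force between the fingers and stylus above 2 N), for 0.02 s.
7. the held stylus tip is down in the groove, at least 1 mm below the plates' top: second leg (point 6 of 7 along the seam, within 5 mm along and across it) (x of stylus in the frame of seam_fixture between -0.007 and 0.003 m and y of stylus in the frame of seam_fixture between 0.01 and 0.02 m and z of stylus in the frame of seam_fixture between 0.01 and 0.019 m and contact force between the fingers and stylus above 2 N), for 0.02 s.
8. the held stylus tip is down in the groove, at least 1 mm below the plates' top: end (point 7 of 7 along the seam, within 5 mm along and across it) (x of stylus in the frame of seam_fixture between -0.015 and -0.005 m and y of stylus in the frame of seam_fixture between 0.03 and 0.04 m and z of stylus in the frame of seam_fixture between 0.01 and 0.019 m and contact force between the fingers and stylus above 2 N), for 0.02 s.
At the end, for the whole second after the job is handed in: The robot grips the stylus and its tip presses on the plunger's head (over 1.5 N), holding the plunger 4 to 8 mm down (half travel is 6 mm) and still; neither the fingers nor the arm touch the plunger (value of joint plunger between 0.004 and 0.008 m and velocity of joint plunger between -0.01 and 0.01 m/s and contact force between stylus and plunger above 1.5 N and contact force between the fingers and stylus above 2 N and contact force between each of the arm, the fingers and plunger below 0.3 N and angle between stylus's own z axis and vertical below 0.8 rad and horizontal distance between stylus and plunger_top below 0.0125 m); the arm keeps its last pose, push and grip.
It fails at once if the stylus moves faster than 100 mm/s while its tip is in the seam's groove (linear speed of stylus above 0.1 m/s and z of stylus in the frame of seam_fixture between 0.01 and 0.0185 m and x of stylus in the frame of seam_fixture between -0.016 and 0.016 m and y of stylus in the frame of seam_fixture between -0.08 and 0.04 m).
It fails at once if a bystander (abrasive stone, rubber wheel or brass bar) is moved by more than 20 mm (distance of any of plum_stone, rubber_wheel, brass_bar from where it was at the start of the episode above 0.02 m).
It also fails if it takes over 48 s, if anything falls off the work surface, if the arm or the gripper's body presses on something with over 40 N, if the wrist force passes 120 N, or if a joint passes its speed limit or range.

## Robot

A 7-joint arm with a two-finger parallel gripper is mounted at the origin on a cart in front of the work surface, level with it; the furniture and walls round the work are solid. World frame = base frame: x ahead of the robot, y to its left, z up, the work surface at z = 0. Lengths are in m, angles in rad, forces in N, time in s.
With the tool pointing down it reaches from about 0.425 to 0.875 m from the base axis. Payload 4.7 kg.
Tool frame: the origin (TCP) lies midway between the tips of the shut fingers; the grasp point (between the pads) lies 19 mm behind it; z points along the fingers, y is the line along which they close (so a half turn about z gives the same grasp; the last joint's range is limited). The gripper opens to 87 mm and grips with 3 to 60 N. Pads are 19 mm wide; open, the fingers measure 117 mm over their backs; the gripper's body (75 mm by 190 mm) begins 51 mm behind the grasp point.
Start: joints at [-1.301, 0.321, -0.07, 1.45, 0.023, 1.371, -0.057], TCP at [0.164, 0.629, 0.186] pointing down, gripper open.
Joint ranges: [-2.86, 2.86], [-0.3, 2.09], [-1.38, 1.24], [0.06, 2.45], [-1.56, 4.7], [0.09, 2.05], [-2.69, 2.69]. Speed limits (rad/s): [2.57, 2.57, 3.14, 3.14, 3.14, 3.14, 3.14].

## Interface

Orientations are given as a rotation vector (axis times angle).
In Python, from bench import ctrl, get_image, calibration gives the robot as it stands.
- The arm moves only by the tool apply_moves, never from a script. Its arguments are lists of equal length, an entry for each row: "dp": the shift along the tool's x, y, z in m, a list of three; "twist": the turn, a rotation vector about the tool's x, y, z in rad, a list of three; "fingers": the closure, from 0 (fully open) to 1 (shut). In form: {"dp": [[dx, dy, dz], ...], "twist": [[ax, ay, az], ...], "fingers": [fingers, ...]}. A call has 1 to 10 rows; each row shifts and turns the commanded pose from where the row before left it, along the tool's axes as they then stand; what a row does not reach is not made up. A row lasts 1/10 s, in which the tool goes at most 50 mm and 8.59 degrees, less where a joint would pass 70% of its speed; a pose out of reach is approached as far as the arm can. A call is refused whole if a number of a shift passes 0.05 or a number of a turn 0.15, either way. A call with a gripper value outside its range is refused whole. The fingers move at their own pace and stop on an object; "newtons" is the grip in N (left out, the last holds). Time passes only in rows, so rows that do not move let the fingers close. It gives the time, the measured TCP pose, the force, the opening and the grip force at its end, in the units of the state.
- ctrl.get_state(): the state, without advancing time (a new reading comes with each control period).
- get_image(name): name is "scene" or "top" or "wrist"; returns the picture (480x640x3 uint8, red, green, blue); there is no depth.
- calibration(name): a dict with "fx", "fy", "cx", "cy" (pixels), "eye" and "attitude" of the camera in the world; the wrist camera has in their place "hand_eye" (4x4, takes a point from camera to tool coordinates, whose origin is the TCP and whose axes are the flange's). Camera axes: x right, y up, looking along -z (the intrinsics and any distortion apply to the point x, -y, -z); pixel columns grow to the right and rows downward; lengths in m; the calibration is good to about 2 mm. A picture is of the moment at which its call begins: read the wrist's pose just before it. calibration takes no time and is no camera call.
- ctrl.close_job(): hands the job in; it is judged then, once.
The state is a dict: "time": time; "joint_positions": joint angles; "qd": joint speeds; "joint_torque": joint torques, N m; "position": TCP position; "tool_rot": TCP orientation; "ft_force": force on the tool from outside, world axes, zero at the start; "torque": the same for the moment, N m; "grip_width": opening from 0.0 (shut) to 1.0 (fully open); "grip_force": force on a finger pad.
Only numpy, scipy, OpenCV 4.12 (cv2) and the standard library are available. Lean on these libraries where they do the work, as an engineer would, in place of code of your own. Each camera call takes 0.05 s, during which the arm holds its last target. There are 200 camera calls.

## Working session

There is one attempt and no reset: what is moved stays moved. The work goes in short steps, Python scripts to look and compute and a tool call to move; the robot and the scene stay as the last step left them, time stands still between calls to the robot, and variables do not carry over. Pictures are saved under pics/ and viewed, at most 10 in all, crops included, and the job is handed in when it is done.

Besides the shell and the picture viewer there is one more tool, called after "Emit:" as name(argument=value, ...) on one line, values as JSON. apply_moves: Moves the arm, as the interface text tells. Its arguments: {"type":"object","properties":{"dp":{"type":"array"},"twist":{"type":"array"},"fingers":{"type":"array"},"newtons":{"type":"number"}},"required":["dp","twist","fingers"]}

```bash
mkdir -p pics; python3 - <<'E'
from bench import ctrl,get_image,calibration
import cv2,numpy as np
for n in("scene","top"):
    im=get_image(n);np.save(f"pics/{n}.npy",im);cv2.imwrite(f"pics/{n}0.png",im[:,:,::-1]);print(calibration(n))
print(calibration("wrist"));print(ctrl.get_state())
E
```

```text
{'fx': 447.76931661877876, 'fy': 447.76931661877876, 'cx': 320.64002693131283, 'cy': 230.12394571696345, 'eye': array([ 0.02350597, -0.49562749,  0.47818232]), 'attitude': array([ 1.02021783, -0.35344755, -0.56630344])}
{'fx': 523.0069987208171, 'fy': 523.0069987208171, 'cx': 323.5285705095777, 'cy': 249.22145793401336, 'eye': array([0.32171995, 0.11573547, 1.20616215]), 'attitude': array([ 0.13403835, -0.09347006, -1.59950454])}
{'fx': 340.96007355229324, 'fy': 340.96007355229324, 'cx': 324.3532992479255, 'cy': 234.72922160297566, 'hand_eye': array([[-3.47605993e-04,  9.56493668e-01,  2.91752880e-01,
         8.02568653e-02],
       [ 9.99999542e-01,  7.22027977e-05,  9.54726873e-04,
         3.02379008e-04],
       [ 8.92124834e-04,  2.91753078e-01, -9.56493254e-01,
        -1.98627096e-01],
       [ 0.00000000e+00,  0.00000000e+00,  0.00000000e+00,
         1.00000000e+00]])}
{'time': 0.1, 'joint_positions': array([-1.30092209,  0.32171596, -0.07008118,  1.45155901,  0.02260279,
        1.37078072, -0.05689697]), 'qd': array([-4.86230682e-04, -2.63224744e-03,  7.42470949e-05,  2.66046748e-04,
        6.94142601e-04,  1.21115857e-03,  1.91728014e-04]), 'joint_torque': array([ 1.93065516e-04, -4.92569339e+01, -4.05326849e-01, -3.13397670e+01,
       -6.39583077e-02,  3.95391241e-02,  7.57368252e-05]), 'position': array([0.16436006, 0.6283062 , 0.18528926]), 'tool_rot': array([-4.00615894e-01, -3.11582527e+00,  2.62669032e-03]), 'ft_force': array([ 0.29924907,  0.50236877, -0.16889936]), 'torque': array([-0.02995131,  0.02674631, -0.02090514]), 'grip_force': 0.0, 'grip_width': 0.996700724032706}
```

View pics/scene0.png

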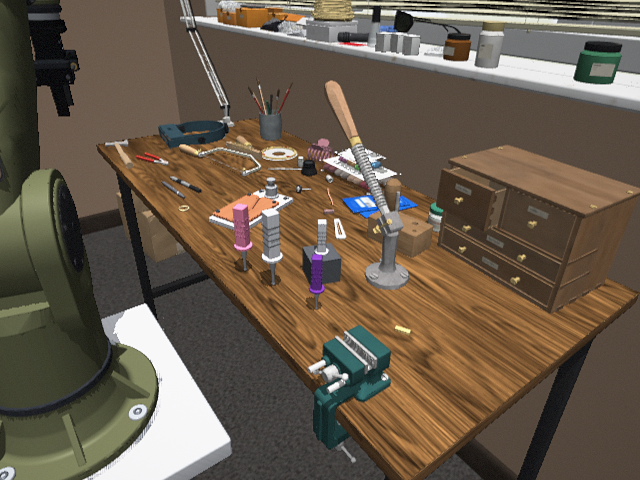

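View pics/top0.png

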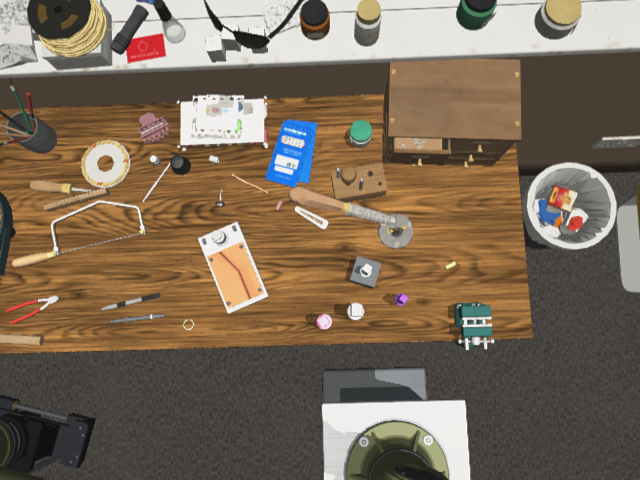

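The scene view shows four candidate styli: pink at (242,230), a larger silver one at (271,245), a small silver one in the dark block at (322,240), and purple at (317,275). The small silver one fits: it isn't pink or purple, it's smaller than the other silver one, and it stands in the stand, which is at top-view (366,270). The fixture is at top-view (233,267), with the plunger at (220,237).

```bash
cat > h.py <<'E'
import numpy as np,cv2
from scipy.spatial.transform import Rotation as R
from bench import ctrl,get_image,calibration
def cam(n,st=None):
    c=calibration(n)
    if n!="wrist": return c,np.array(c["eye"]),R.from_rotvec(c["attitude"]).as_matrix()
    H=np.array(c["hand_eye"]);T=np.eye(4);T[:3,:3]=R.from_rotvec(st["tool_rot"]).as_matrix();T[:3,3]=st["position"]
    M=T@H;return c,M[:3,3],M[:3,:3]
def ray(C,u,v):
    c,e,A=C;d=A@np.array([(u-c["cx"])/c["fx"],-(v-c["cy"])/c["fy"],-1]);return e,d/np.linalg.norm(d)
def onz(C,u,v,z):
    e,d=ray(C,u,v);return e+d*(z-e[2])/d[2]
def proj(C,p):
    c,e,A=C;q=A.T@(np.asarray(p)-e);return np.array([c["cx"]+c["fx"]*q[0]/-q[2],c["cy"]+c["fy"]*q[1]/q[2]])
E
python3 - <<'E'
from h import *
t=np.load("pics/top.npy");s=np.load("pics/scene.npy")
a=cv2.resize(t[215:320,190:280],None,fx=5,fy=5,interpolation=cv2.INTER_CUBIC)
b=cv2.resize(t[245:295,340:400],None,fx=5,fy=5,interpolation=cv2.INTER_CUBIC)
d=cv2.resize(s[210:290,290:350],None,fx=4,fy=4,interpolation=cv2.INTER_CUBIC)
o=np.zeros((590,760,3),np.uint8);o[:525,:450]=a;o[:250,455:755]=b;o[260:580,455:695]=d
cv2.imwrite("pics/comp.png",o[:,:,::-1])
C=cam("top");h=cv2.cvtColor(t,cv2.COLOR_RGB2HSV)
m=cv2.inRange(h,(3,120,120),(18,255,255));m[:, :190]=0;m[:,280:]=0;m[:215]=0;m[320:]=0
c=max(cv2.findContours(m,0,2)[0],key=cv2.contourArea);print(cv2.minAreaRect(c))
for p in cv2.boxPoints(cv2.minAreaRect(c)):print(p,onz(C,*p,.02).round(4))
for p in[(366,270),(366,272)]:print(onz(C,*p,.05).round(4),onz(C,*p,.114).round(4))
E
```

```text
((234.5, 263.5), (97.0, 89.0), 90.0)
[190. 215.] [0.5856 0.4526 0.02  ]
[279. 215.] [0.5782 0.2446 0.02  ]
[279. 312.] [0.3547 0.2485 0.02  ]
[190. 312.] [0.3609 0.451  0.02  ]
[0.4404 0.0503 0.05  ] [0.4338 0.0539 0.114 ]
[0.436  0.0504 0.05  ] [0.4296 0.0541 0.114 ]
```

View pics/comp.png

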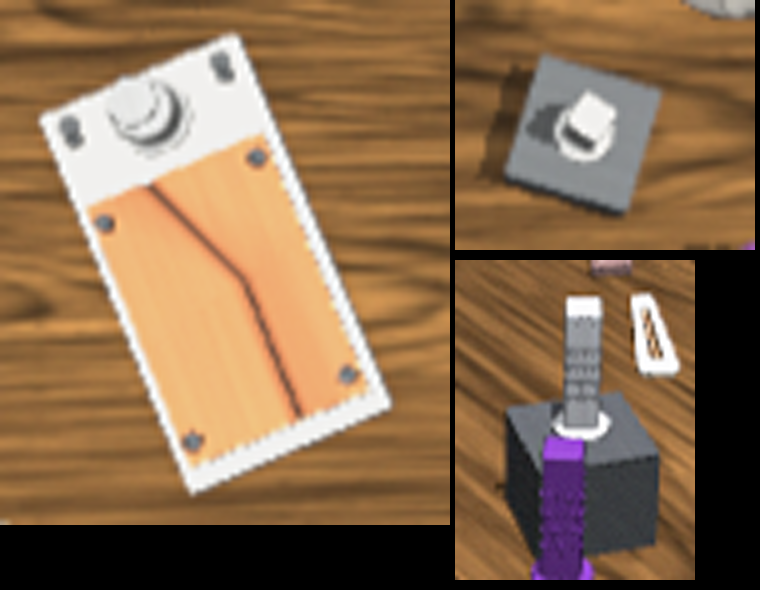

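The crop confirms the target: a silver stylus with a square grip, hanging by its flange in the dark block, with the purple one in front of it. The fixture's base corners are clear in the crop at (235,33), (42,115), (192,493) and (390,405).

```bash
python3 - <<'E'
from h import *
C=cam("top");S=cam("scene")
def tri(a,b):
    e1,d1=ray(C,*a);e2,d2=ray(S,*b);A=np.c_[d1,-d2];k=np.linalg.lstsq(A,e2-e1,rcond=None)[0]
    p,q=e1+k[0]*d1,e2+k[1]*d2;return ((p+q)/2).round(4),np.linalg.norm(p-q).round(4)
F=lambda x,y:(190+x/5-.4,215+y/5-.4)
B=lambda x,y:(340+(x-455)/5-.4,245+y/5-.4)
w=np.array([onz(C,*F(*p),.012) for p in[(237,33),(41,115),(191,494),(391,404)]])[:,:2]
f=np.array([[50,95],[-50,95],[-50,-95],[50,-95]])/1000
# rigid fit
fc,wc=f.mean(0),w.mean(0);U,s,V=np.linalg.svd((f-fc).T@(w-wc));Rm=(U@V).T
print("fix",wc,np.degrees(np.arctan2(Rm[1,0],Rm[0,0])),np.linalg.det(Rm),(w-wc-(f@Rm.T)).round(4).tolist())
for n,p in dict(s=[10,-75],b=[10,-15],e=[-10,35],pl=[0,73]).items():print(n,(wc+Rm@np.array(p)/1000).round(4))
for n,q,z in[("s",(299,416),.014),("b",(246,278),.014),("edge_end",(152,185),.014),("plunger",(137,100),.058)]:print("meas",n,onz(C,*F(*q),z).round(4))
k=np.array([onz(C,*B(*p),.05) for p in[(541,55),(661,91),(625,213),(505,180)]]);print("stand",k.round(4).tolist(),k.mean(0))
print("sty top",onz(C,*B(595,110),.114),"flange",onz(C,*B(585,130),.054))
print("scene top",onz(S,290+(584-455)/4,210+(308-260)/4,.114))
print("big",tri((356,311),(270,212)),"purple",tri((402,299),(317,256)),"pink",tri((324,321),(241,207)))
print("bend lamp/clamp top-ish",onz(C,397,232,.0),onz(C,315,217,0))
st=ctrl.get_state();print(R.from_rotvec(st["tool_rot"]).as_matrix().round(3))
E
```

```text
fix [0.46257548 0.35528865] -68.38953185107505 0.9999999999999994 [[-0.0007, 0.0003], [0.0005, -0.0006], [-0.0005, -0.0003], [0.0007, 0.0006]]
s [0.3965 0.3184]
b [0.4523 0.3405]
e [0.4914 0.3775]
pl [0.5304 0.3822]
meas s [0.3891 0.3164 0.014 ]
meas b [0.4532 0.3403 0.014 ]
meas edge_end [0.4979 0.3837 0.014 ]
meas plunger [0.5301 0.3805 0.058 ]
stand [[0.4733, 0.0694, 0.05], [0.4554, 0.0168, 0.05], [0.4018, 0.0351, 0.05], [0.4181, 0.0874, 0.05]] [0.43712714 0.05218789 0.05      ]
sty top [0.44088911 0.0502463  0.114     ] flange [0.43870423 0.05142695 0.054     ]
scene top [0.43804928 0.04874761 0.114     ]
big (array([0.3501, 0.0783, 0.1461]), np.float64(0.0038)) purple (array([ 0.3735, -0.0206,  0.1037]), np.float64(0.0047)) pink (array([0.3316, 0.144 , 0.1339]), np.float64(0.0022))
bend lamp/clamp top-ish [ 0.53218091 -0.0284088   0.        ] [0.57467172 0.16196608 0.        ]
[[-0.967  0.253 -0.   ]
 [ 0.253  0.967 -0.002]
 [-0.    -0.002 -1.   ]]
```

Emit:
apply_moves(dp=[[-0.0347, -0.0196, -0.0035], [-0.0347, -0.0196, -0.0035], [-0.0347, -0.0196, -0.0035], [-0.0347, -0.0196, -0.0035], [-0.0347, -0.0196, -0.0035], [-0.0347, -0.0196, -0.0035], [-0.0347, -0.0196, -0.0035], [-0.0347, -0.0196, -0.0035], [-0.0347, -0.0196, -0.0035], [-0.0347, -0.0196, -0.0035]], twist=[[0, 0, 0], [0, 0, 0], [0, 0, 0], [0, 0, 0], [0, 0, 0], [0, 0, 0], [0, 0, 0], [0, 0, 0], [0, 0, 0], [0, 0, 0]], fingers=[0, 0, 0, 0, 0, 0, 0, 0, 0, 0])

```text
time: 1.1
position: [0.4514, 0.35, 0.2211]
tool_rot: [-0.401, -3.116, 0.0]
ft_force: [0.1, 0.6, 0.4]
grip_width: 0.996
grip_force: 0.0
```

Emit:
apply_moves(dp=[[0, 0, 0], [0, 0, 0], [0, 0, 0]], twist=[[0, 0, 0], [0, 0, 0], [0, 0, 0]], fingers=[0, 0, 0])

```text
time: 1.4
position: [0.4494, 0.3525, 0.2208]
tool_rot: [-0.398, -3.115, 0.0]
ft_force: [-0.5, 0.4, -1.5]
grip_width: 0.999
grip_force: 0.0
```

```bash
python3 - <<'E'
from h import *
st=ctrl.get_state();im=get_image("wrist");W=cam("wrist",st)
print(st["position"],R.from_rotvec(st["tool_rot"]).as_matrix().round(4).tolist())
np.savez("pics/w1",im=im,p=st["position"],r=st["tool_rot"])
cv2.imwrite("pics/w1.png",im[:,:,::-1])
for n,p in dict(s=(.3965,.3184,.014),b=(.4523,.3405,.014),e=(.4914,.3775,.014),pl=(.5304,.3822,.058)).items():print(n,proj(W,p).round(1))
C=cam("top");S=cam("scene")
def tri(a,b):
    e1,d1=ray(C,*a);e2,d2=ray(S,*b);A=np.c_[d1,-d2];k=np.linalg.lstsq(A,e2-e1,rcond=None)[0]
    p,q=e1+k[0]*d1,e2+k[1]*d2;return ((p+q)/2).round(4),np.linalg.norm(p-q).round(4)
print(tri((293,194),(333,86)),tri((345,207),(355,140)),tri((390,215),(385,210)))
E
```

```text
[0.44940465 0.3524602  0.22079268] [[-0.9679, 0.2514, -0.0012], [0.2514, 0.9679, 0.0001], [0.0012, -0.0002, -1.0]]
s [284.9 164.6]
b [315.5 205.2]
e [352.6 227.9]
pl [367.4 269.2]
(array([0.5563, 0.1859, 0.3063]), np.float64(0.0073)) (array([0.544 , 0.0955, 0.229 ]), np.float64(0.0002)) (array([0.5444, 0.0014, 0.1271]), np.float64(0.0057))
```

View pics/w1.png

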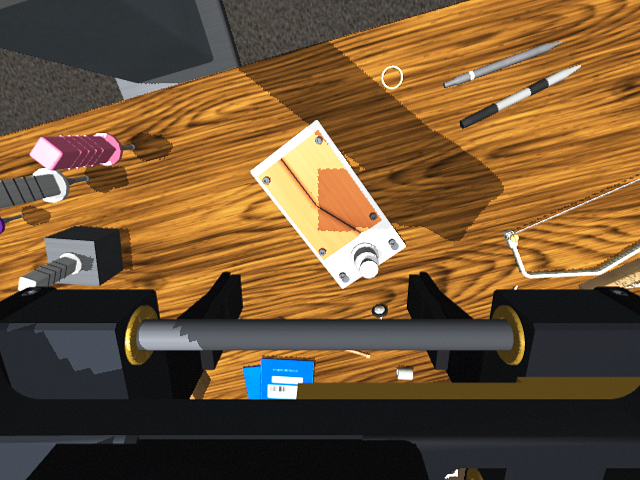

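The wrist view shows the fixture where I predicted it, with the bend near (320,205) and the plunger at (368,262). The stand is at (85,255). Next I'll move over the stylus.

Emit:
apply_moves(dp=[[-0.0062, -0.0296, 0], [-0.0062, -0.0296, 0], [-0.0062, -0.0296, 0], [-0.0062, -0.0296, 0], [-0.0062, -0.0296, 0], [-0.0062, -0.0296, 0], [-0.0062, -0.0296, 0], [-0.0062, -0.0296, 0], [-0.0062, -0.0296, 0], [-0.0062, -0.0296, 0]], twist=[[0, 0, 0], [0, 0, 0], [0, 0, 0], [0, 0, 0], [0, 0, 0], [0, 0, 0], [0, 0, 0], [0, 0, 0], [0, 0, 0], [0, 0, 0]], fingers=[0, 0, 0, 0, 0, 0, 0, 0, 0, 0])

```text
time: 2.45
position: [0.4352, 0.0496, 0.2213]
tool_rot: [0.396, 3.116, 0.0]
ft_force: [0.3, 0.2, 0.1]
grip_width: 1.002
grip_force: 0.0
```

Emit:
apply_moves(dp=[[0, 0, 0], [0, 0, 0], [0, 0, 0]], twist=[[0, 0, 0], [0, 0, 0], [0, 0, 0]], fingers=[0, 0, 0])

```text
time: 2.75
position: [0.4355, 0.0512, 0.2212]
tool_rot: [-0.396, -3.117, -0.0]
ft_force: [-0.1, 0.2, 0.8]
grip_width: 1.0
grip_force: 0.0
```

```bash
python3 - <<'E'
from h import *
st=ctrl.get_state();im=get_image("wrist");W=cam("wrist",st)
print(st["position"],R.from_rotvec(st["tool_rot"]).as_matrix().round(4).tolist())
np.savez("pics/w2",im=im,p=st["position"],r=st["tool_rot"])
t=proj(W,(.439,.0505,.114));print(t,proj(W,(.439,.0505,.054)))
u,v=t.astype(int);u0,v0=u-100,max(v-100,0);print(u0,v0)
cv2.imwrite("pics/w2.png",cv2.resize(im[v0:v0+150,u0:u0+200],None,fx=4,fy=4,interpolation=cv2.INTER_CUBIC)[:,:,::-1])
E
```

```text
[0.43549542 0.05115757 0.22121964] [[-0.9682, 0.2502, 0.0], [0.2502, 0.9682, 0.0003], [0.0, 0.0003, -1.0]]
[324.57939503 224.98595477] [324.57868533 210.53958005]
224 124
```

View pics/w2.png

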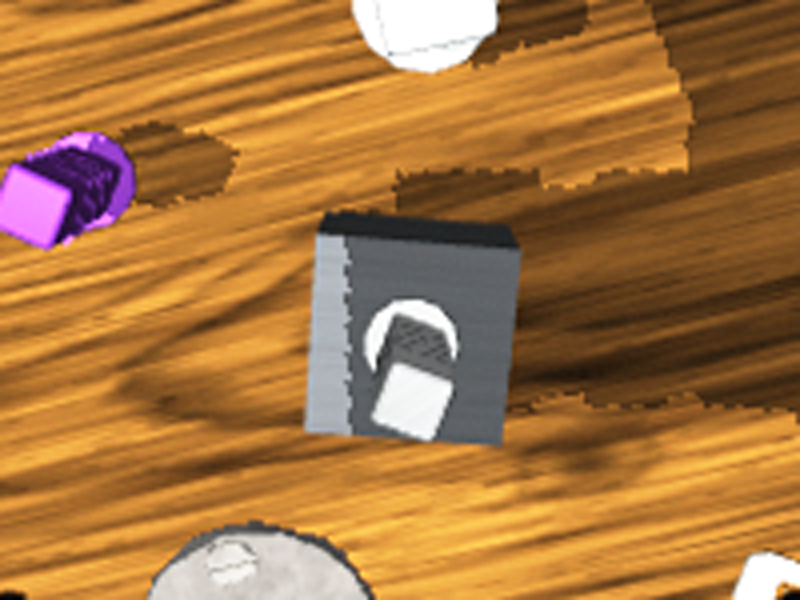

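The wrist crop shows the grip's top face at crop corners (393,360), (455,380), (435,441) and (370,419). It's turned about 18° relative to the tool.

```bash
python3 - <<'E'
from h import *
d=np.load("pics/w2.npz");st=dict(position=d["p"],tool_rot=d["r"]);W=cam("wrist",st)
k=np.array([onz(W,224+x/4-.4,124+y/4-.4,.114) for x,y in[(393,360),(455,380),(435,441),(370,419)]])
print(k.mean(0),[np.degrees(np.arctan2(*(k[i]-k[j])[1::-1])) for i,j in((0,1),(3,2),(0,3),(1,2))],[np.linalg.norm(k[i]-k[j]) for i,j in((0,1),(3,2),(0,3),(1,2))])
print("flange",onz(W,224+412/4-.4,124+345/4-.4,.054),"stand",np.mean([onz(W,224+x/4-.4,124+y/4-.4,.05) for x,y in[(318,233),(520,248),(504,444),(305,432)]],0))
E
```

```text
[0.43830317 0.05291844 0.114     ] [np.float64(-122.82566995320592), np.float64(-123.9265771223393), np.float64(144.58382133017602), np.float64(148.42686193177732)] [np.float64(0.015083314798153738), np.float64(0.016105948639223495), np.float64(0.015108939202225311), np.float64(0.015406628142213266)]
flange [0.43880561 0.05284131 0.054     ] stand [0.43868142 0.05282119 0.05      ]
```

Emit:
apply_moves(dp=[[-0.0025, 0.0023, 0], [0, 0, 0], [0, 0, 0], [0, 0, 0.02], [0, 0, 0.02], [0, 0, 0.02], [0, 0, 0.02], [0, 0, 0.01]], twist=[[0, 0, 0], [0, 0, 0.1], [0, 0, 0.1], [0, 0, 0.1], [0, 0, 0], [0, 0, 0], [0, 0, 0], [0, 0, 0]], fingers=[0, 0, 0, 0, 0, 0, 0, 0])

```text
time: 3.6
position: [0.4378, 0.0514, 0.1295]
tool_rot: [-0.859, -3.02, 0.002]
ft_force: [-0.0, -1.1, -0.7]
grip_width: 1.001
grip_force: 0.0
```

Emit:
apply_moves(dp=[[0, 0, 0.015], [0, 0, 0.015], [0, 0, 0.015], [0, 0, 0.01], [0, 0, 0.01], [0, 0, 0], [0, 0, 0]], twist=[[0, 0, 0], [0, 0, 0], [0, 0, 0], [0, 0, 0], [0, 0, 0], [0, 0, 0], [0, 0, 0]], fingers=[0, 0, 0, 0, 0, 0, 0])

```text
time: 4.3
position: [0.439, 0.0511, 0.0665]
tool_rot: [0.862, 3.021, 0.0]
ft_force: [0.3, -0.5, -0.3]
grip_width: 1.001
grip_force: 0.0
```

Emit:
apply_moves(dp=[[0.0008, 0.0013, 0], [0, 0, 0], [0, 0, 0], [0, 0, 0], [0, 0, 0], [0, 0, 0], [0, 0, 0], [0, 0, 0], [0, 0, 0], [0, 0, 0]], twist=[[0, 0, 0], [0, 0, 0], [0, 0, 0], [0, 0, 0], [0, 0, 0], [0, 0, 0], [0, 0, 0], [0, 0, 0], [0, 0, 0], [0, 0, 0]], fingers=[0.3, 0.6, 1, 1, 1, 1, 1, 1, 1, 1], newtons=35)

```text
time: 5.3
position: [0.4387, 0.0525, 0.0662]
tool_rot: [-0.862, -3.021, -0.0]
ft_force: [0.0, 0.2, 0.3]
grip_width: 0.176
grip_force: 35.1
```

Emit:
apply_moves(dp=[[0, 0, -0.01], [0, 0, -0.01], [0, 0, -0.01], [0, 0, -0.01], [0, 0, -0.01], [0, 0, -0.01], [0, 0, -0.02], [0, 0, -0.02], [0, 0, 0], [0, 0, 0]], twist=[[0, 0, 0], [0, 0, 0], [0, 0, 0], [0, 0, 0], [0, 0, 0], [0, 0, 0], [0, 0, 0], [0, 0, 0], [0, 0, 0], [0, 0, 0]], fingers=[1, 1, 1, 1, 1, 1, 1, 1, 1, 1])

```text
time: 6.3
position: [0.4389, 0.0526, 0.1665]
tool_rot: [0.862, 3.021, 0.001]
ft_force: [0.9, 0.4, -0.3]
grip_width: 0.18
grip_force: 35.0
```

```bash
python3 - <<'E'
from h import *
st=ctrl.get_state();im=get_image("wrist");W=cam("wrist",st);s=get_image("scene")
M=R.from_rotvec(st["tool_rot"]).as_matrix();P=st["position"];print(P,M.round(4).tolist(),st["grip_width"],st["ft_force"])
np.savez("pics/w3",im=im,p=P,r=st["tool_rot"])
tip=P+M@[0,0,.056];print("tip",tip,proj(W,tip),proj(cam("scene"),tip),proj(cam("scene"),P+M@[0,0,-.048]))
o=np.zeros((480,800,3),np.uint8)
o[:,:480]=cv2.resize(im[120:280,240:400],None,fx=3,fy=3,interpolation=cv2.INTER_CUBIC)
o[:,480:]=cv2.resize(s[150:270,280:360],None,fx=4,fy=4,interpolation=cv2.INTER_CUBIC)
cv2.imwrite("pics/w3.png",o[:,:,::-1])
E
```

```text
[0.43885861 0.05259392 0.16650314] [[-0.8495, 0.5276, 0.0007], [0.5276, 0.8495, 0.0004], [-0.0004, 0.0008, -1.0]] 0.18048637894015565 [ 0.90392307  0.44279925 -0.28381198]
tip [0.43889918 0.05261822 0.11050316] [324.25829748 237.91864147] [321.27465784 222.78204762] [322.40568069 166.49219526]
```

View pics/w3.png

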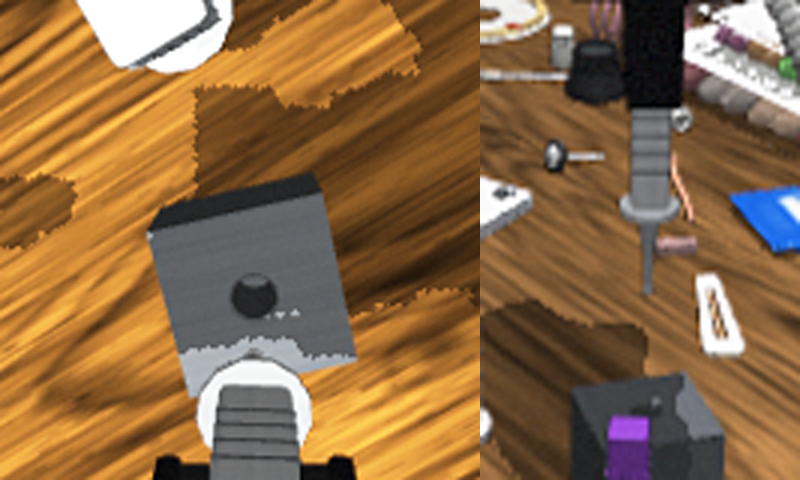

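The stylus is out of the stand and upright. The tip is at scene (322,223), which matches the prediction of (321,223). Moving to the fixture now.

Emit:
apply_moves(dp=[[0.0176, 0.0283, 0], [0.0176, 0.0283, 0], [0.0176, 0.0283, 0], [0.0176, 0.0283, 0], [0.0176, 0.0283, 0], [0.0176, 0.0283, 0], [-0.0028, 0.0244, 0], [-0.0028, 0.0244, 0], [-0.0028, 0.0244, 0], [-0.0028, 0.0244, 0]], twist=[[0, 0, 0], [0, 0, 0], [0, 0, 0], [0, 0, 0], [0, 0, 0], [0, 0, 0], [0, 0, 0], [0, 0, 0], [0, 0, 0], [0, 0, 0]], fingers=[1, 1, 1, 1, 1, 1, 1, 1, 1, 1])

```text
time: 7.4
position: [0.4995, 0.3298, 0.1647]
tool_rot: [-0.861, -3.02, 0.003]
ft_force: [0.2, -0.6, 0.3]
grip_width: 0.182
grip_force: 35.0
```

Emit:
apply_moves(dp=[[0, 0, 0], [0, 0, 0], [0, 0, 0]], twist=[[0, 0, 0], [0, 0, 0], [0, 0, 0]], fingers=[1, 1, 1])

```text
time: 7.7
position: [0.499, 0.3283, 0.1655]
tool_rot: [-0.863, -3.02, 0.003]
ft_force: [-0.7, -1.0, -0.4]
grip_width: 0.177
grip_force: 35.0
```

```bash
python3 - <<'E'
from h import *
st=ctrl.get_state();im=get_image("wrist");W=cam("wrist",st)
M=R.from_rotvec(st["tool_rot"]).as_matrix();P=st["position"];print(P,M.round(4).tolist(),st["ft_force"])
np.savez("pics/w4",im=im,p=P,r=st["tool_rot"])
for n,p in dict(s=(.3965,.3184,.014),b=(.4523,.3405,.014),e=(.4914,.3775,.014),pl=(.5304,.3822,.058)).items():print(n,proj(W,p).round(1))
cv2.imwrite("pics/w4.png",cv2.resize(im[60:300,220:540],None,fx=2.5,fy=2.5,interpolation=cv2.INTER_CUBIC)[:,:,::-1])
E
```

```text
[0.49901996 0.32834456 0.16551781] [[-0.8491, 0.5282, -0.0013], [0.5282, 0.8491, -0.0013], [0.0004, -0.0018, -1.0]] [-0.69212761 -1.02912741 -0.3902021 ]
s [260.8 129.2]
b [310.4 166.1]
e [361.5 179.7]
pl [391.8 219.4]
```

View pics/w4.png

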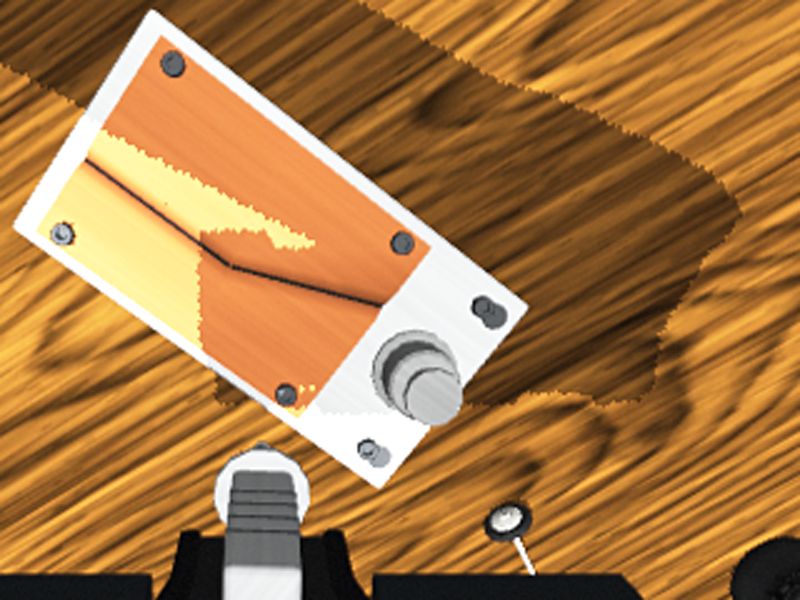

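The hover view shows the whole seam: plate edge at crop (86,160), bend at (231,266), far edge at (383,305), and plunger head at (434,396).

```bash
python3 - <<'E'
from h import *
def fit(f,w):
    f=np.array(f)/1000;w=np.array(w);fc,wc=f.mean(0),w.mean(0);U,s,V=np.linalg.svd((f-fc).T@(w-wc));Rm=(U@V).T
    o=wc-Rm@fc;print("orig",o.round(4),np.degrees(np.arctan2(Rm[1,0],Rm[0,0])).round(2),"res mm",((w-wc-(f-fc)@Rm.T)*1000).round(1).tolist())
    for n,p in dict(s=[10,-75],b=[10,-15],e=[-10,35],pl=[0,73]).items():print(n,(o+Rm@np.array(p)/1000).round(4),end=" ")
    print()
d=np.load("pics/w4.npz");W=cam("wrist",dict(position=d["p"],tool_rot=d["r"]))
X=lambda x,y,z:onz(W,220+x/2.5-.3,60+y/2.5-.3,z)[:2]
cs=[X(x,y,.012) for x,y in[(527,307),(382,488),(14,228),(153,9)]]
sm=[X(86,160,.0145),X(231,266,.014),X(383,305,.0145),X(434,396,.058)]
fe=[[50,95],[-50,95],[-50,-95],[50,-95]];fs=[[10,-85],[10,-15],[-14,45],[0,73]]
fit(fe,cs);fit(fs,sm);fit(fe+fs,cs+sm)
d=np.load("pics/w1.npz");W=cam("wrist",dict(position=d["p"],tool_rot=d["r"]))
fit(fe,[onz(W,x,y,.012)[:2] for x,y in[(406,245),(343,288),(251,171),(318,121)]])
E
```

```text
orig [0.4634 0.3567] 111.85 res mm [[-1.2, -2.0], [-0.7, 0.9], [0.7, 0.9], [1.2, 0.2]]
s [0.3901 0.338 ] b [0.4458 0.3604] e [0.4996 0.3604] pl [0.5312 0.3838] 
orig [0.4631 0.3567] -67.87 res mm [[0.7, 0.4], [0.2, 0.1], [-0.2, -0.3], [-0.7, -0.3]]
s [0.3974 0.3192] b [0.453  0.3418] e [0.4918 0.3792] pl [0.5307 0.3842] 
orig [0.4639 0.3552] 115.04 res mm [[3.0, -4.3], [-1.7, -3.6], [-4.5, 6.1], [1.2, 7.6], [6.2, -12.5], [7.1, -16.0], [-11.3, 24.8], [-0.0, -2.2]]
s [0.3917 0.3325] b [0.4461 0.3579] e [0.4999 0.361 ] pl [0.5301 0.3861] 
orig [0.4631 0.3574] 111.79 res mm [[-2.1, -1.6], [-1.3, 0.4], [0.3, 1.5], [3.1, -0.3]]
s [0.3898 0.3389] b [0.4455 0.3612] e [0.4993 0.3611] pl [0.5309 0.3845]
```

Emit:
apply_moves(dp=[[0.0102, -0.0077, 0.0075], [0.0102, -0.0077, 0.0075], [0.0102, -0.0077, 0.0075], [0.0102, -0.0077, 0.0075], [0.0102, -0.0077, 0.0075], [0.0102, -0.0077, 0.0075], [0.0102, -0.0077, 0.0075], [0.0102, -0.0077, 0.0075], [0, 0, 0], [0, 0, 0]], twist=[[0, 0, 0], [0, 0, 0], [0, 0, 0], [0, 0, 0], [0, 0, 0], [0, 0, 0], [0, 0, 0], [0, 0, 0], [0, 0, 0], [0, 0, 0]], fingers=[1, 1, 1, 1, 1, 1, 1, 1, 1, 1])

```text
time: 8.75
position: [0.3981, 0.3199, 0.1068]
tool_rot: [0.862, 3.02, 0.001]
ft_force: [0.9, -0.8, -0.5]
grip_width: 0.177
grip_force: 35.0
```

Emit:
apply_moves(dp=[[0, 0, 0], [0, 0, 0], [0, 0, 0]], twist=[[0, 0, 0], [0, 0, 0], [0, 0, 0]], fingers=[1, 1, 1])

```text
time: 9.05
position: [0.3984, 0.3202, 0.1065]
tool_rot: [0.863, 3.02, 0.001]
ft_force: [0.5, 0.2, -0.8]
grip_width: 0.181
grip_force: 35.0
```

```bash
python3 - <<'E'
from h import *
for i in range(5):
    st=ctrl.get_state();im=get_image("wrist");print(st["time"],st["position"].round(4),st["tool_rot"].round(4),st["ft_force"].round(2))
W=cam("wrist",st);M=R.from_rotvec(st["tool_rot"]).as_matrix();P=st["position"]
print(M.round(4).tolist(),(P+M@[0,0,.056]).round(4))
o=np.array([.4632,.3565]);a=np.radians(-68.1);Q=R.from_euler('z',a).as_matrix()[:2,:2]
for n,p in dict(s0=[10,-85],s=[10,-75],b=[10,-15],e=[-10,35]).items():print(n,proj(W,[*(o+Q@np.array(p)/1000),.014]).round(1))
cv2.imwrite("pics/w5.png",cv2.resize(im[90:300,220:500],None,fx=2.8,fy=2.8,interpolation=cv2.INTER_CUBIC)[:,:,::-1])
E
```

```text
9.05 [0.3984 0.3202 0.1065] [8.6260e-01 3.0204e+00 8.0000e-04] [ 0.54  0.18 -0.84]
9.1 [0.3983 0.3202 0.1065] [8.6250e-01 3.0206e+00 5.0000e-04] [ 0.02 -0.49 -0.37]
9.15 [0.3981 0.3202 0.1064] [8.6240e-01 3.0207e+00 3.0000e-04] [-0.21  0.07 -0.9 ]
9.2 [0.398  0.3202 0.1063] [8.6220e-01 3.0208e+00 2.0000e-04] [ 0.17 -0.69 -0.83]
9.25 [0.3979 0.3202 0.1063] [8.6200e-01 3.0209e+00 1.0000e-04] [0.15 0.31 0.08]
[[-0.8494, 0.5277, 0.0001], [0.5277, 0.8494, 0.0], [-0.0001, 0.0001, -1.0]] [0.398  0.3202 0.0503]
s0 [313.8 219.1]
s [323.  225.6]
b [375.9 262.9]
e [431.6 276.5]
```

View pics/w5.png

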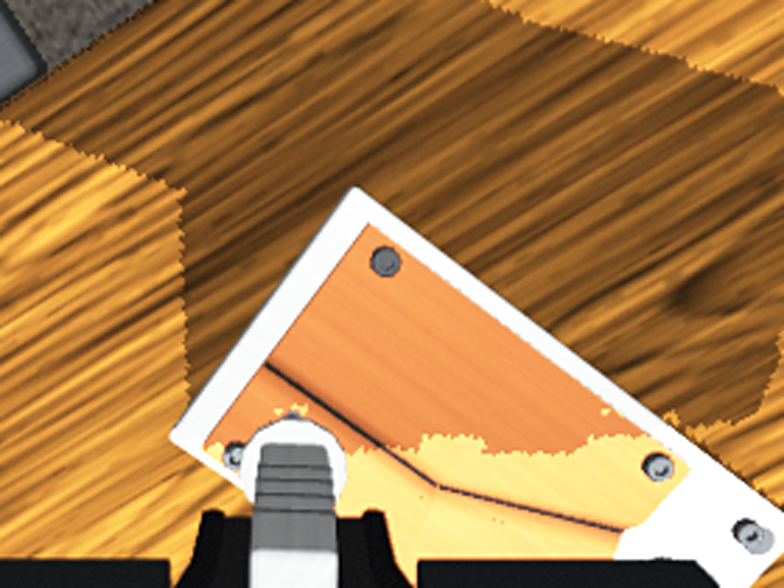

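The seam edge is at crop (267,366) and the bend at (437,486). Both are within about 1 px of the prediction, so I'll lower the tip into the groove.

Emit:
apply_moves(dp=[[0, -0.0012, 0.007], [0, 0, 0.006], [0, 0, 0.005], [0, 0, 0.004], [0, 0, 0.003], [0, 0, 0.003], [0, 0, 0.002], [0, 0, 0.002], [0, 0, 0], [0, 0, 0]], twist=[[0, 0, 0], [0, 0, 0], [0, 0, 0], [0, 0, 0], [0, 0, 0], [0, 0, 0], [0, 0, 0], [0, 0, 0], [0, 0, 0], [0, 0, 0]], fingers=[1, 1, 1, 1, 1, 1, 1, 1, 1, 1])

```text
time: 10.3
position: [0.3972, 0.3193, 0.0744]
tool_rot: [0.862, 3.021, 0.0]
ft_force: [0.1, -0.3, -0.3]
grip_width: 0.18
grip_force: 35.0
```

Emit:
apply_moves(dp=[[0, 0, 0], [0, 0, 0]], twist=[[0, 0, 0], [0, 0, 0]], fingers=[1, 1])

```text
time: 10.5
position: [0.3973, 0.3193, 0.0744]
tool_rot: [0.862, 3.021, 0.001]
ft_force: [-0.2, -0.8, -1.2]
grip_width: 0.176
grip_force: 35.0
```

Emit:
apply_moves(dp=[[0, 0, 0.001], [0, 0, 0.001], [0, 0, 0], [0, 0, 0], [0, 0, 0]], twist=[[0, 0, 0], [0, 0, 0], [0, 0, 0], [0, 0, 0], [0, 0, 0]], fingers=[1, 1, 1, 1, 1])

```text
time: 11.0
position: [0.3972, 0.3192, 0.0723]
tool_rot: [0.862, 3.021, 0.0]
ft_force: [0.5, 0.7, -0.5]
grip_width: 0.179
grip_force: 35.0
```

Emit:
apply_moves(dp=[[-0.003, 0.004, 0], [-0.003, 0.004, 0], [-0.003, 0.004, 0], [-0.003, 0.004, 0], [-0.003, 0.004, 0], [-0.003, 0.004, 0], [0, 0, 0]], twist=[[0, 0, 0], [0, 0, 0], [0, 0, 0], [0, 0, 0], [0, 0, 0], [0, 0, 0], [0, 0, 0]], fingers=[1, 1, 1, 1, 1, 1, 1])

```text
time: 11.7
position: [0.4259, 0.3302, 0.0723]
tool_rot: [0.862, 3.02, 0.0]
ft_force: [0.9, -0.9, -0.3]
grip_width: 0.175
grip_force: 35.0
```

Emit:
apply_moves(dp=[[-0.0028, 0.004, 0], [-0.0028, 0.004, 0], [-0.0028, 0.004, 0], [-0.0028, 0.004, 0], [-0.0028, 0.004, 0], [-0.0028, 0.004, 0], [0, 0, 0], [0, 0, 0]], twist=[[0, 0, 0], [0, 0, 0], [0, 0, 0], [0, 0, 0], [0, 0, 0], [0, 0, 0], [0, 0, 0], [0, 0, 0]], fingers=[1, 1, 1, 1, 1, 1, 1, 1])

```text
time: 12.5
position: [0.452, 0.3415, 0.0722]
tool_rot: [-0.862, -3.021, 0.0]
ft_force: [-0.7, 0.0, -0.7]
grip_width: 0.18
grip_force: 35.0
```

Emit:
apply_moves(dp=[[-0.0014, 0.0053, 0], [-0.0014, 0.0053, 0], [-0.0014, 0.0053, 0], [-0.0014, 0.0053, 0], [-0.0014, 0.0053, 0], [0, 0, 0]], twist=[[0, 0, 0], [0, 0, 0], [0, 0, 0], [0, 0, 0], [0, 0, 0], [0, 0, 0]], fingers=[1, 1, 1, 1, 1, 1])

```text
time: 13.1
position: [0.4725, 0.361, 0.0722]
tool_rot: [0.862, 3.021, 0.001]
ft_force: [-0.2, -0.2, 0.0]
grip_width: 0.178
grip_force: 35.0
```

Emit:
apply_moves(dp=[[-0.0014, 0.0051, 0], [-0.0014, 0.0051, 0], [-0.0014, 0.0051, 0], [-0.0014, 0.0051, 0], [-0.0014, 0.0051, 0], [0, 0, 0], [0, 0, 0]], twist=[[0, 0, 0], [0, 0, 0], [0, 0, 0], [0, 0, 0], [0, 0, 0], [0, 0, 0], [0, 0, 0]], fingers=[1, 1, 1, 1, 1, 1, 1])

```text
time: 13.8
position: [0.4913, 0.3783, 0.0721]
tool_rot: [-0.862, -3.021, 0.001]
ft_force: [-0.7, 0.1, -1.0]
grip_width: 0.178
grip_force: 35.0
```

Emit:
apply_moves(dp=[[0, 0, -0.005], [0, 0, -0.005], [0, 0, -0.012], [0, 0, -0.012], [0, 0, -0.012], [0, 0, -0.009], [0, 0, 0], [0, 0, 0]], twist=[[0, 0, 0], [0, 0, 0], [0, 0, 0], [0, 0, 0], [0, 0, 0], [0, 0, 0], [0, 0, 0], [0, 0, 0]], fingers=[1, 1, 1, 1, 1, 1, 1, 1])

```text
time: 14.6
position: [0.4914, 0.3784, 0.1275]
tool_rot: [0.862, 3.021, 0.001]
ft_force: [-0.5, -0.1, 0.7]
grip_width: 0.179
grip_force: 35.0
```

Emit:
apply_moves(dp=[[-0.0062, 0.0051, 0], [-0.0062, 0.0051, 0], [-0.0062, 0.0051, 0], [-0.0062, 0.0051, 0], [-0.0062, 0.0051, 0], [0, 0, 0], [0, 0, 0], [0, 0, 0]], twist=[[0, 0, 0], [0, 0, 0], [0, 0, 0], [0, 0, 0], [0, 0, 0], [0, 0, 0], [0, 0, 0], [0, 0, 0]], fingers=[1, 1, 1, 1, 1, 1, 1, 1])

```text
time: 15.4
position: [0.5308, 0.3838, 0.1272]
tool_rot: [-0.861, -3.021, 0.0]
ft_force: [0.2, 0.5, -1.2]
grip_width: 0.178
grip_force: 35.0
```

```bash
python3 - <<'E'
from h import *
st=ctrl.get_state();im=get_image("wrist");s=get_image("scene");W=cam("wrist",st);S=cam("scene")
M=R.from_rotvec(st["tool_rot"]).as_matrix();P=st["position"];tip=P+M@[0,0,.056];print(P,tip.round(4),st["ft_force"])
print(proj(W,tip),proj(S,tip),proj(S,(.5309,.3837,.058)))
o=np.zeros((480,800,3),np.uint8)
o[:,:400]=cv2.resize(im[150:310,260:393],(400,480),interpolation=cv2.INTER_CUBIC)
o[:,400:]=cv2.resize(s[145:205,245:295],(400,480),interpolation=cv2.INTER_CUBIC)
cv2.imwrite("pics/w6.png",o[:,:,::-1])
E
```

```text
[0.53077471 0.38380932 0.12721403] [0.5308 0.3838 0.0712] [ 0.15095934  0.52860495 -1.17085318]
[324.25840926 237.91819596] [269.61534262 173.56254071] [269.89910492 178.66556036]
```

View pics/w6.png

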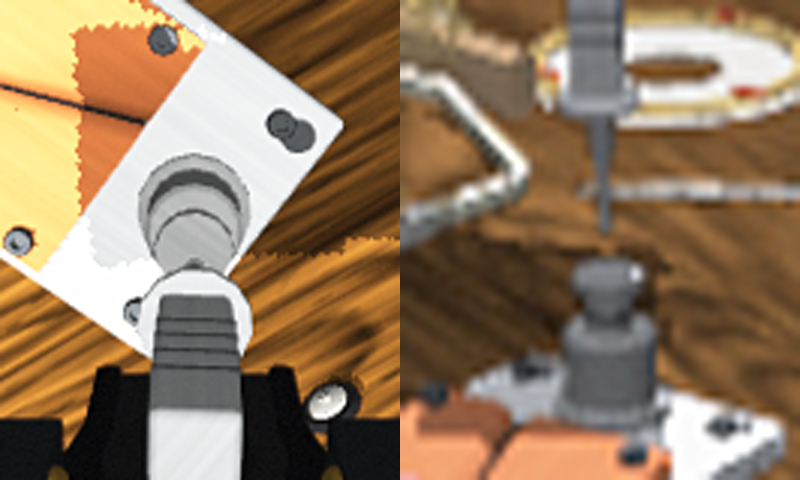

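The tip is at right-panel (605,230), directly over the plunger head at (605,268). I'll lower it gently.

Emit:
apply_moves(dp=[[0, 0, 0.005], [0, 0, 0.004], [0, 0, 0.002], [0, 0, 0.002], [0, 0, 0.001], [0, 0, 0.001], [0, 0, 0.001], [0, 0, 0], [0, 0, 0]], twist=[[0, 0, 0], [0, 0, 0], [0, 0, 0], [0, 0, 0], [0, 0, 0], [0, 0, 0], [0, 0, 0], [0, 0, 0], [0, 0, 0]], fingers=[1, 1, 1, 1, 1, 1, 1, 1, 1])

```text
time: 16.4
position: [0.5313, 0.3838, 0.1116]
tool_rot: [0.862, 3.021, 0.001]
ft_force: [-0.3, -1.4, 3.4]
grip_width: 0.18
grip_force: 35.0
```

Emit:
apply_moves(dp=[[0, 0, 0.001], [0, 0, 0.001], [0, 0, 0.001], [0, 0, 0.0007], [0, 0, 0], [0, 0, 0], [0, 0, 0], [0, 0, 0]], twist=[[0, 0, 0], [0, 0, 0], [0, 0, 0], [0, 0, 0], [0, 0, 0], [0, 0, 0], [0, 0, 0], [0, 0, 0]], fingers=[1, 1, 1, 1, 1, 1, 1, 1])

```text
time: 17.2
position: [0.5312, 0.3838, 0.1077]
tool_rot: [0.862, 3.021, 0.0]
ft_force: [0.7, -0.8, 4.7]
grip_width: 0.181
grip_force: 35.0
```

```bash
python3 - <<'E'
from h import *
f=[];z=[]
for i in range(12):
    st=ctrl.get_state();im=get_image("wrist");f.append(st["ft_force"][2]);z.append(st["position"])
print(np.mean(f),np.mean(z,0).round(4),z[-1],st["tool_rot"],st["grip_width"]);s=get_image("scene")
o=np.zeros((480,800,3),np.uint8)
o[:,:400]=cv2.resize(im[150:310,260:393],(400,480),interpolation=cv2.INTER_CUBIC)
o[:,400:]=cv2.resize(s[145:205,245:295],(400,480),interpolation=cv2.INTER_CUBIC)
cv2.imwrite("pics/w7.png",o[:,:,::-1])
E
```

```text
4.303057245885364 [0.5312 0.3837 0.1076] [0.53119686 0.38369621 0.1075927 ] [8.61843758e-01 3.02097755e+00 1.93760783e-04] 0.17869741734212086
```

View pics/w7.png

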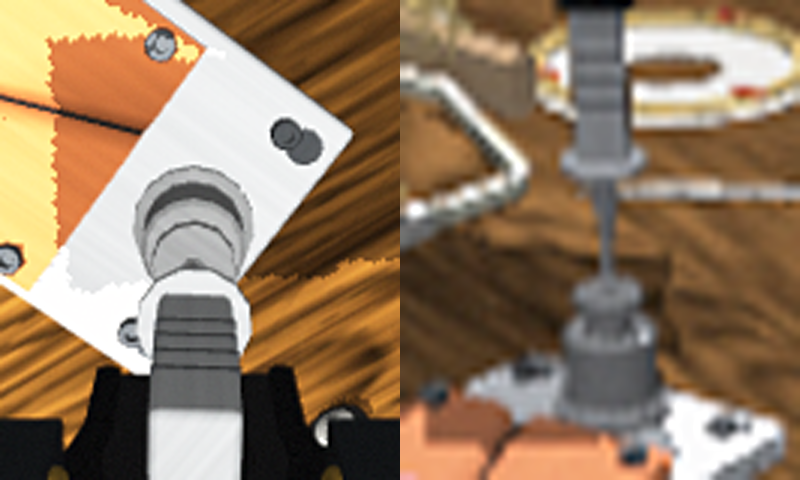

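The tip is pressed on the head. The head has dropped from row 268 to about 288 in the enlarged crop, which is about 6 mm. The pose gives 6.4 mm and the force is about 4.5 N, so I'm handing in.

```bash
python3 -c "
from bench import ctrl
print(ctrl.close_job())"
```

```text
the job is handed in; nothing more can be done
None
```

I traced the whole seam with the stylus and handed the job in with the plunger held about 6 mm down (half travel) and the stylus still gripped; the hand-in gave no pass or fail verdict.

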